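# Refit the spring-loaded belt guide roller in its bracket

## Task

Take the belt guide roller from its wooden rest and refit it in the grey bracket: put its spring-loaded brass pin in the brass cup, press the pin in just far enough for the stub at the other end to swing down in front of the steel tracking block, feel for the block's hole and let the spring push the stub home in it. Do not force the roller against the bracket (keep below 30 N), leave the bearing, the pulley and the tin where they are, and let go of the roller.

Things in the scene. Friction and masses are not known exactly. Their poses are not given: they have to be found in the camera images.
- roller: Steel guide roller, 0.29 kg: tube 34 mm in diameter, 84 mm long; black caps taper to 19 mm, 100 mm over both. It lies level in the V notches of the rest, axis 40 mm above the bench; take it round the middle of the tube from above. Origin: mid-length on the axis. y axis = roller axis: +y towards the spring-loaded brass pin, -y towards the fixed stub; x and z turn as it rolls.
- pin_tip (a point): Tip of the spring-loaded brass pin: 10 mm in diameter, rounded nose. Relaxed, it stands 30 mm out of the end cap: this point is then 80 mm from the roller's origin along +y. It slides straight into the roller against a spring. The relaxed roller measures 138 mm from tip to tip.
- spring_pin (a joint): How far the pin is pushed into the roller (m): 0 relaxed, 0.0155 solid stop. Spring force 4 N at the first touch plus 0.8 N per mm (8 N at 5 mm, 14.8 N at 13.5 mm, 16.4 N at the stop); on the solid stop the force shoots up. Seated in both holes, the pin is in by about 5 mm.
- stub_tip (a point): End of the fixed steel stub at the end away from the pin: 14 mm in diameter, 8 mm long, the last 1 mm bevelled to 12.4 mm. This point is 58 mm from the roller's origin along -y.
- bracket: Grey roller bracket fixed to the bench: base plate 66 x 186 x 10 mm, two upright cheeks up to 81 mm high. Origin: centre of the base's underside; z up, y along the seated roller. Brass cup in the +y cheek, tracking block on the -y cheek. Tilted 20 degrees, stub end up, the pin still reaches the cup's bottom and the roller clears the block at any setting.
- cup_mouth (a point): Centre of the brass cup's mouth, 62 mm above the bench, at y = +59 mm of the bracket, facing its -y. Blind and conical: 20 mm wide at the mouth, 12 mm at its bottom, 8 mm deep, rim 28 mm across. From the cup's bottom it is 126 mm to the tracking block's face, so the stub clears that face only with the pin in by more than 12 mm.
- block_middle (a point): Fixed point of the bracket, level with the cup, in the plane of the tracking block's face (y = -59 mm, facing +y). The steel block, 30 mm wide, 38 mm high, has in its middle a blind hole 16 mm across, 7 mm deep, for the stub. It is clamped at a height that changes each time and is not measured: the hole's centre is up to 9 mm above or below this point, in line with it sideways.
- rest: Light wooden rest, fixed, 78 x 92 mm, 46 mm high: a 10 mm board with two V-notched uprights 12 mm thick, 50 mm clear between them. Origin: centre of the underside; the roller lies along its y axis.
- bearing: Ball bearing lying flat, 42 mm across, 12 mm high, loose, to be left alone. Origin: centre of the underside.
- pulley: Grey two-groove pulley lying flat, 62 mm across, 25 mm high, loose, to be left alone. Origin: centre of the underside.
- screw_tin: Shallow round tin, 65 mm across, 28 mm high, loose, to be left alone. Origin: centre of the underside.

How it is judged:
On the way:
1. the brass pin is in the brass cup and pressed in by more than 10 mm (value of joint spring_pin above 0.01 m and distance between pin_tip and cup_mouth below 0.0115 m), for 0.1 s.
At the end, for the whole second after the job is handed in: The roller sits at rest between cup and block, let go: pin tip at least 5 mm inside the brass cup and within 4 mm of its axis each way, stub end at least 4.5 mm inside the block's hole (within 4 mm sideways and 12 mm in height of the cup's axis), pin held in by 2 to 9 mm (y of pin_tip in the frame of bracket above 0.064 m and x of pin_tip in the frame of bracket between -0.004 and 0.004 m and z of pin_tip in the frame of bracket between 0.058 and 0.066 m and y of stub_tip in the frame of bracket below -0.0635 m and x of stub_tip in the frame of bracket between -0.004 and 0.004 m and z of stub_tip in the frame of bracket between 0.05 and 0.074 m and value of joint spring_pin between 0.002 and 0.009 m and linear speed of roller below 0.02 m/s); the robot touches nothing.
It fails at once if the roller is forced against the bracket with more than 30 N (contact force between roller and bracket above 30 N).
It fails at once if the bearing is moved by more than 15 mm (distance of bearing from where it was at the start of the episode above 0.015 m).
It fails at once if the pulley is moved by more than 15 mm (distance of pulley from where it was at the start of the episode above 0.015 m).
It fails at once if the tin is moved by more than 15 mm (distance of screw_tin from where it was at the start of the episode above 0.015 m).
It also fails if it takes over 64 s, if anything falls off the work surface, if the arm or the gripper's body presses on something with over 40 N, if the wrist force passes 120 N, or if a joint passes its speed limit or range.

## Robot

A 7-joint arm with a two-finger parallel gripper is mounted at the origin on a cart in front of the work surface, level with it; the furniture and walls round the work are solid. World frame = base frame: x ahead of the robot, y to its left, z up, the work surface at z = 0. Lengths are in m, angles in rad, forces in N, time in s.
With the tool pointing down it reaches from about 0.425 to 0.875 m from the base axis. Payload 4.7 kg.
Tool frame: the origin (TCP) lies midway between the tips of the shut fingers; the grasp point (between the pads) lies 19 mm behind it (robot.pinch_z is the distance from the TCP to the grasp point, in m); z points along the fingers, y is the line along which they close (so a half turn about z gives the same grasp; the last joint's range is limited). The gripper opens to 87 mm and grips with 3 to 60 N. Pads are 19 mm wide; open, the fingers measure 117 mm over their backs; the gripper's body (75 mm by 190 mm) begins 51 mm behind the grasp point.
Start: joints at [-1.209, 0.321, -0.07, 1.45, 0.023, 1.371, -0.057], TCP at [0.222, 0.611, 0.223] pointing down, gripper open.
Joint ranges: [-2.86, 2.86], [-0.3, 2.09], [-1.38, 1.24], [0.06, 2.45], [-1.56, 4.7], [0.09, 2.05], [-2.69, 2.69]. Speed limits (rad/s): [2.57, 2.57, 3.14, 3.14, 3.14, 3.14, 3.14].

## Interface

Orientations are given as a rotation vector (axis times angle).
In Python, from rig import readout, eyes, robot gives the robot as it stands.
- The arm moves only by the shell command python3 -m inch 'ROWS' [OPENING] [FORCE]. ROWS is JSON, a list that holds one entry, the list of rows, each a list of 4 numbers: the shift along the tool's x, y, z in m, then the turn about the tool's z in rad. In form: [[[tx, ty, tz, roll], ...]]. A call has exactly 8 rows; each row is the pose to reach, as a shift and turn from the pose commanded when the call began, along the tool's axes at that moment; what a row does not reach only later rows make up. A row lasts 1/12 s, in which the tool goes at most 41.7 mm and 7.16 degrees, less where a joint would pass 70% of its speed; a pose out of reach is approached as far as the arm can. A call with a gripper value outside its range is refused whole. OPENING is the finger opening in m, from 0 to 0.087, set as the call begins (- or left out, the last holds). The fingers move at their own pace and stop on an object; FORCE is the grip in N (left out, the last holds). Time passes only in rows, so rows that repeat a pose let the fingers close, or fill a call up. It gives the time, the measured TCP pose, the force, the opening and the grip force at its end, in the units of the state.
- readout.observe(): the state, without advancing time (a new reading comes with each control period).
- eyes.capture(name): name is "side" or "top" or "wrist"; returns the picture (420x560x3 uint8, red, green, blue); there is no depth.
- eyes.camera_model(name): a dict with "K" (3x3 intrinsics, pixels), "position" and "rotation" of the camera in the world. Camera axes: x right, y up, looking along -z (the intrinsics and any distortion apply to the point x, -y, -z); pixel columns grow to the right and rows downward; lengths in m; the calibration is good to about 2 mm. A picture is of the moment at which its call begins: read the wrist's pose just before it. camera_model takes no time and is no camera call; for the wrist camera it gives the pose at the moment of the call.
- robot.sign_off(): hands the job in; it is judged then, once.
Trained networks look in the newest picture that a camera, given by its name, has taken for a name from the list of things; names that differ only in an ending like _2 or _b are one class to them, and where a whole thing is asked for, a point or a joint stands for the part that bears it (a point fixed in the world has none). Each returns a list of dicts, best first, with "p" (0 to 1); they miss things now and then, are a little off and sometimes report something else, mostly with a low value. They report only what shows in the picture. A call takes as long as a camera call.
- eyes.boxes_of(camera, thing): "location" ([x, y, z] in m, in world coordinates, good to about 4 mm: the middle of the surface that is visible of it).
- eyes.cut_out(camera, thing): "pixels" (420x560 bool, what is visible of it).
The state is a dict: "clock": time; "q": joint angles; "joint_vel": joint speeds; "joint_efforts": joint torques, N m; "tcp_pos": TCP position; "ee_rot": TCP orientation; "wrist_force": force on the tool from outside, world axes, zero at the start; "ft_torque": the same for the moment, N m; "finger_gap": finger opening in m; "grip_force": force on a finger pad.
Only numpy, scipy, OpenCV 4.12 (cv2) and the standard library are available. Lean on these libraries where they do the work, as an engineer would, in place of code of your own. Each camera call takes 0.05 s, during which the arm holds its last target. There are 200 camera calls.

## Working session

There is one attempt and no reset: what is moved stays moved. The work goes in short steps, Python scripts to look and compute and a shell command to move; the robot and the scene stay as the last step left them, time stands still between calls to the robot, and variables do not carry over. Pictures are saved under pics/ and viewed, at most 12 in all, crops included, and the job is handed in when it is done.

```bash
ls; mkdir -p pics; cat > h.py <<'E'
import numpy as np, cv2
from rig import readout, eyes, robot
from scipy.spatial.transform import Rotation as R
def ray(cam,px,m=None):
    m=m or eyes.camera_model(cam); K=np.array(m["K"]); Rt=np.array(m["rotation"])
    if Rt.shape!=(3,3): Rt=R.from_rotvec(Rt).as_matrix()
    u=np.linalg.solve(K,[px[0],px[1],1.]); d=Rt@np.array([u[0],-u[1],-u[2]])
    return np.array(m["position"]),d/np.linalg.norm(d)
def proj(cam,P,m=None):
    m=m or eyes.camera_model(cam); K=np.array(m["K"]); c=np.array(m["rotation"]).T@(np.array(P)-m["position"])
    v=K@np.array([c[0],-c[1],-c[2]]); return v[:2]/v[2]
def atz(cam,px,z,m=None):
    o,d=ray(cam,px,m); return o+d*(z-o[2])/d[2]
def tri(a,b):
    # rays (o,d)
    (o1,d1),(o2,d2)=a,b
    A=np.stack([d1,-d2],1); t=np.linalg.lstsq(A,o2-o1,rcond=None)[0]
    p,q=o1+d1*t[0],o2+d2*t[1]; return (p+q)/2,np.linalg.norm(p-q)
def save(name,img): cv2.imwrite("pics/"+name+".png",img[:,:,::-1])
def tool():
    s=readout.observe(); return np.array(s["tcp_pos"]),R.from_rotvec(s["ee_rot"]).as_matrix(),s
E
python3 - <<'E'
from h import *
np.set_printoptions(precision=4,suppress=True)
p,M,s=tool();print(p,M,s["wrist_force"],s["clock"])
for c in ["side","top","wrist"]:
    im=eyes.capture(c);save(c+"0",im)
    m=eyes.camera_model(c);print(c,m)
    for t in ["roller","pin_tip","stub_tip","bracket","rest","bearing","pulley","screw_tin","cup_mouth","block_middle"]:
        try:
            print(t,[(np.round(x["location"],4),round(x["p"],2)) for x in eyes.boxes_of(c,t)[:2]])
        except Exception as e: print(t,e)
a=cv2.imread("pics/side0.png");b=cv2.imread("pics/top0.png")
E
```

```text
pics
[0.2214 0.6106 0.2215] [[-0.9401  0.3408 -0.0006]
 [ 0.3408  0.9401 -0.0018]
 [-0.0001 -0.0019 -1.    ]] [-0.3856 -0.5239  0.1801] 0.0
side {'K': array([[431.7483,   0.    , 275.7097],
       [  0.    , 431.7483, 208.9558],
       [  0.    ,   0.    ,   1.    ]]), 'position': array([ 0.4675, -0.5683,  0.605 ]), 'rotation': array([ 0.9358, -0.0331, -0.0898])}
roller [(array([0.5978, 0.2141, 0.0491]), 0.77)]
pin_tip []
stub_tip [(array([0.5934, 0.2043, 0.0099]), 0.45)]
bracket [(array([0.4423, 0.1062, 0.0169]), 0.87)]
rest [(array([0.5928, 0.2035, 0.0117]), 0.56)]
bearing [(array([0.4689, 0.3695, 0.013 ]), 0.54)]
pulley []
screw_tin [(array([0.5797, 0.3861, 0.0127]), 0.89)]
cup_mouth [(array([0.4466, 0.105 , 0.0173]), 0.9)]
block_middle [(array([0.4468, 0.1027, 0.0191]), 0.85)]
top {'K': array([[491.1906,   0.    , 277.231 ],
       [  0.    , 491.1906, 216.1249],
       [  0.    ,   0.    ,   1.    ]]), 'position': array([0.4157, 0.1694, 0.9415]), 'rotation': array([ 0.1019, -0.0781, -1.5796])}
roller [(array([0.5891, 0.2353, 0.0524]), 0.56)]
pin_tip [(array([0.5729, 0.2872, 0.04
[... 183 characters left out ...]
, 0.0115]), 0.94), (array([0.5965, 0.2388, 0.0501]), 0.53)]
bearing [(array([0.4709, 0.3779, 0.0064]), 0.69), (array([0.4487, 0.1343, 0.0139]), 0.47)]
pulley [(array([ 0.4319, -0.0552,  0.026 ]), 0.93)]
screw_tin [(array([0.5869, 0.3688, 0.0021]), 0.92)]
cup_mouth [(array([0.4447, 0.1338, 0.0071]), 0.95)]
block_middle [(array([0.4438, 0.1319, 0.0135]), 0.85)]
wrist {'K': array([[304.1881,   0.    , 280.6987],
       [  0.    , 304.1881, 207.8456],
       [  0.    ,   0.    ,   1.    ]]), 'position': array([0.1441, 0.6383, 0.3843]), 'rotation': array([-0.2651, -0.1846,  1.2133])}
roller []
pin_tip []
stub_tip []
bracket []
rest []
bearing []
pulley []
screw_tin []
cup_mouth []
block_middle []
```

```bash
python3 - <<'E'
s=open('h.py').read()
s=s.replace('np.array(m["rotation"]).T@','R.from_rotvec(m["rotation"]).as_matrix().T@')
open('h.py','w').write(s)
import cv2
for n in("side0","top0"):
    cv2.imwrite(f"pics/{n}b.png",cv2.resize(cv2.imread(f"pics/{n}.png"),(800,600),interpolation=cv2.INTER_CUBIC))
E
```

```text
(no output)
```

View pics/side0b.png

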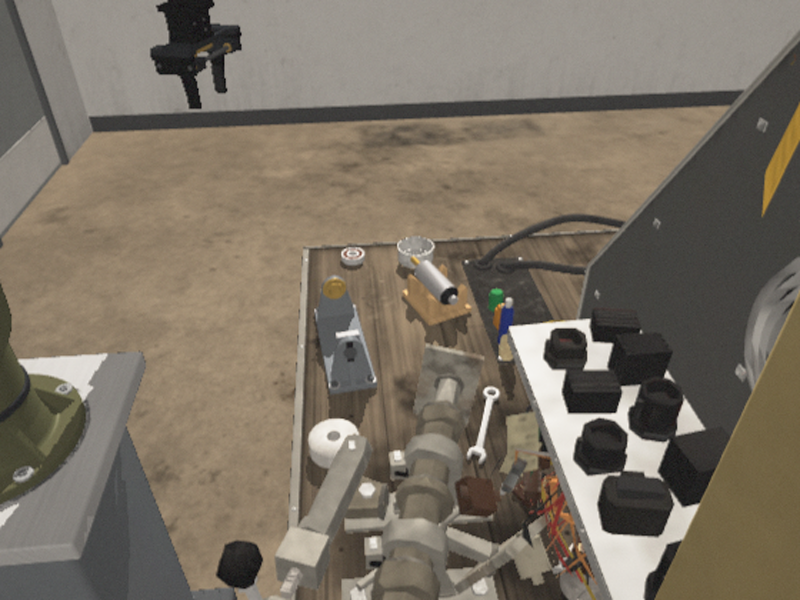

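View pics/top0b.png

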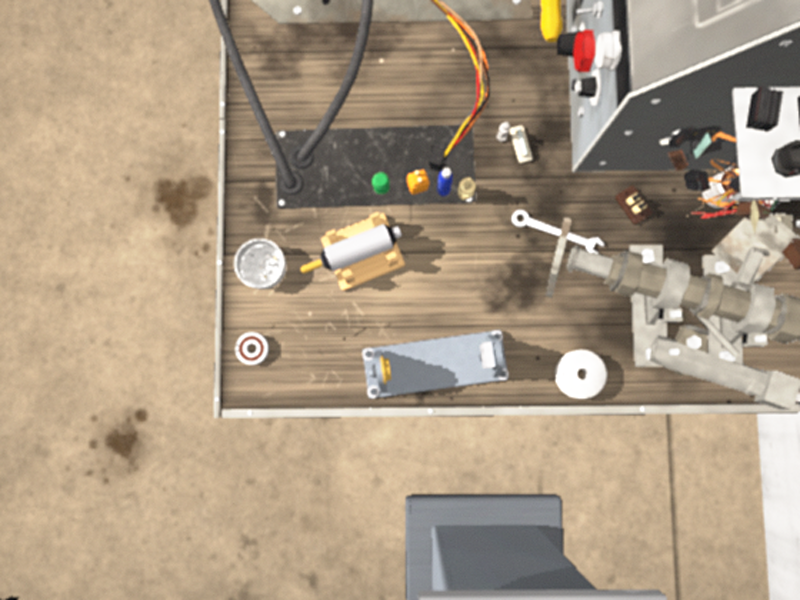

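The side view shows the bracket (cup at 335,288; block at 348,348 in 800x600 px), the roller on its rest (pin end 413,260; stub 455,298). In the top view the roller runs from pin (303,268) to stub (398,231), with the cup at (384,369), the block at (488,354), the pulley at (580,374), the bearing at (251,348) and the tin at (260,263).

```bash
python3 - <<'E'
from h import *
np.set_printoptions(precision=4,suppress=True)
def T(n,a,b): print(n,*tri(ray("top",np.array(a)*.7),ray("side",np.array(b)*.7)))
T("pintip",(303,268),(413,260));T("stub",(398,231),(455,298));T("mid",(360,245),(437,280))
T("block",(488,354),(348,337))
for n,a,z in[("pin",(303,268),.04),("stub",(398,231),.04),("cuprim",(384,369),.062),("block",(488,354),.08),
 ("c1",(367,352),.01),("c2",(499,336),.01),("c3",(374,393),.01),("c4",(504,378),.01)]: print(n,atz("top",np.array(a)*.7,z))
p,M,s=tool(); print(np.array(M.T@(np.array(eyes.camera_model("wrist")["position"])-p)), M.T@R.from_rotvec(eyes.camera_model("wrist")["rotation"]).as_matrix())
t=np.array([.57,.22,.30]);print("shift",M.T@(t-p))
E
```

```text
pintip [0.5743 0.3035 0.039 ] 0.0004752568086516236
stub [0.6222 0.1788 0.0462] 0.003386356156047422
mid [0.603  0.2283 0.0473] 0.0011322491471410733
block [0.4584 0.0693 0.0747] 0.0007772085409442216
pin [0.5744 0.3034 0.04  ]
stub [0.6219 0.1789 0.04  ]
cuprim [0.4413 0.198  0.062 ]
block [0.4578 0.0699 0.08  ]
c1 [0.4655 0.2221 0.01  ]
c2 [0.4849 0.0466 0.01  ]
c3 [0.4114 0.2131 0.01  ]
c4 [0.4294 0.0415 0.01  ]
[ 0.0822 -0.0008 -0.1617] [[ 0.0001  0.9543  0.2987]
 [ 1.     -0.0004  0.001 ]
 [ 0.0011  0.2987 -0.9543]]
shift [-0.4609 -0.2489 -0.0774]
```

```bash
cat > to.py <<'E'
import sys
from h import *
x,y,z,yaw=map(float,sys.argv[1:5])   # yaw of tool x in deg
p,M,s=tool(); d=M.T@(np.array([x,y,z])-p); a=np.arctan2(M[1,0],M[0,0])
r=(a-np.radians(yaw)+np.pi)%(2*np.pi)-np.pi
print("shift",np.round(d,4),"roll",round(r,4),"t",s["clock"],"pos",np.round(p,4),"yaw",round(np.degrees(a),2),"F",np.round(s["wrist_force"],2),"gap",round(s["finger_gap"],4),"q7",round(s["q"][6],2))
E
python3 to.py .4394 .2093 .2 96
```

```text
shift [-0.3417 -0.3035  0.0226] roll 1.1182 t 1.65 pos [0.2216 0.6111 0.2226] yaw 160.07 F [-0.12 -0.26 -0.18] gap 0.0866 q7 -0.06
```

```bash
python3 -m inch '[[[-0.342,-0.303,0.022,1.118],[-0.342,-0.303,0.022,1.118],[-0.342,-0.303,0.022,1.118],[-0.342,-0.303,0.022,1.118],[-0.342,-0.303,0.022,1.118],[-0.342,-0.303,0.022,1.118],[-0.342,-0.303,0.022,1.118],[-0.342,-0.303,0.022,1.118]]]' 0.087; python3 to.py .4394 .2093 .12 96
```

```text
clock: 2.32
tcp_pos: [0.3813, 0.3167, 0.2068]
ee_rot: [-1.968, -2.449, -0.002]
wrist_force: [0.8, 0.4, 0.4]
finger_gap: 0.0868
grip_force: 0.0
shift [-0.1175  0.0336  0.0867] roll 0.1123 t 2.3167 pos [0.3813 0.3167 0.2068] yaw 102.43 F [0.78 0.42 0.42] gap 0.0868 q7 -0.53
```

```bash
python3 -m inch '[[[-0.115,0.033,0.085,0.11],[-0.115,0.033,0.085,0.11],[-0.115,0.033,0.085,0.11],[-0.115,0.033,0.085,0.11],[-0.115,0.033,0.085,0.11],[-0.115,0.033,0.085,0.11],[-0.115,0.033,0.085,0.11],[-0.115,0.033,0.085,0.11]]]'; python3 to.py .4394 .2093 .12 96
python3 - <<'E'
from h import *
im=eyes.capture("wrist");save("w1",im);m=eyes.camera_model("wrist");import pickle;pickle.dump(m,open("w1.pkl","wb"))
print(proj("wrist",[.4541,.0723,.062],m),proj("wrist",[.4415,.1895,.062],m))
cv2.imwrite("pics/w1b.png",cv2.resize(im[:,:,::-1],(800,600),interpolation=cv2.INTER_CUBIC))
E
```

```text
clock: 2.98
tcp_pos: [0.4383, 0.2157, 0.1226]
ee_rot: [2.089, 2.346, 0.003]
wrist_force: [0.1, -0.4, 1.2]
finger_gap: 0.0869
grip_force: 0.0
shift [-0.0065  0.0004  0.0026] roll 0.011 t 2.9833 pos [0.4383 0.2157 0.1226] yaw 96.63 F [ 0.15 -0.4   1.21] gap 0.0869 q7 -0.38
[279.93405183 370.02065496] [281.10057526 253.27962553]
```

View pics/w1b.png

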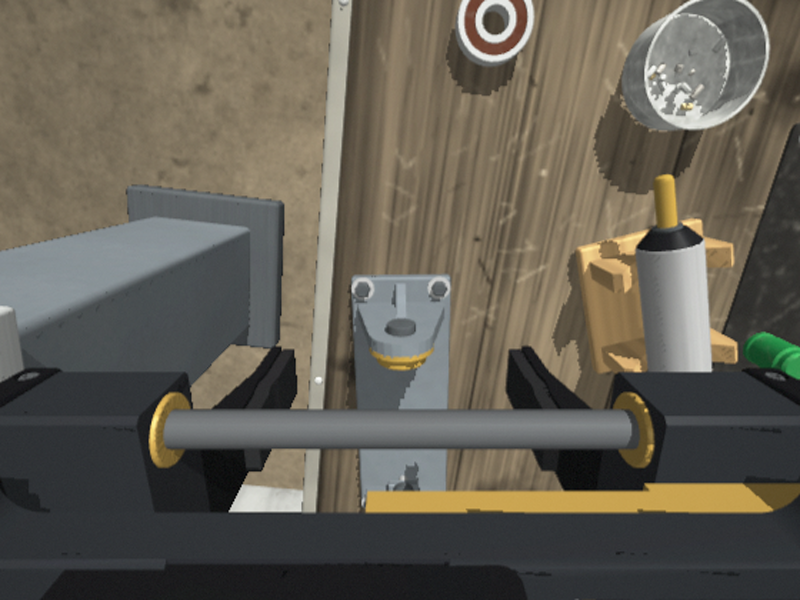

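The wrist view shows the cup (401,358) exactly where the top-camera estimate puts it, the roller with its pin up at (665,182), and the block hidden behind the gripper's bar (about 405,480).

```bash
python3 - <<'E'
from h import *
import pickle
m=pickle.load(open("w1.pkl","rb"))
print(atz("wrist",(465.5,126),.045,m), tri(ray("top",np.array((303,268))*.7),ray("wrist",(465.5,126),m)))
b=np.array([.4478,.1308]);u=np.array([-.107,.994])
for y in (.013,-.04): print(b+u*y)
E
python3 to.py .4464 .1437 .092 96.1
```

```text
[0.56958171 0.30317827 0.045     ] (array([0.57497363, 0.30369104, 0.03603733]), np.float64(0.000545389611380072))
[0.446409 0.143722]
[0.45208 0.09104]
shift [-0.0724 -0.0002  0.0305] roll 0.0093 t 3.0333 pos [0.4382 0.2156 0.1226] yaw 96.63 F [ 0.31 -0.06  0.8 ] gap 0.0868 q7 -0.38
```

```bash
python3 -m inch '[[[-0.03,0,0.0,0.009],[-0.072,0,0.01,0.009],[-0.072,0,0.03,0.009],[-0.072,0,0.03,0.009],[-0.072,0,0.03,0.009],[-0.072,0,0.03,0.009],[-0.072,0,0.03,0.009],[-0.072,0,0.03,0.009]]]'; python3 to.py .4521 .091 .092 96.1
python3 - <<'E'
from h import *
import pickle
im=eyes.capture("wrist");save("w2",im);m=eyes.camera_model("wrist");pickle.dump(m,open("w2.pkl","wb"))
E
python3 -m inch '[[[-0.03,0,0,0],[-0.053,0,0,0],[-0.053,0,0,0],[-0.053,0,0,0],[-0.053,0,0,0],[-0.053,0,0,0],[-0.053,0,0,0],[-0.053,0,0,0]]]'
python3 - <<'E'
from h import *
import pickle
im=eyes.capture("wrist");save("w3",im);m=eyes.camera_model("wrist");pickle.dump(m,open("w3.pkl","wb"))
a=cv2.imread("pics/w2.png")[290:390,180:380];b=im[180:340,180:380,::-1]
for n,z in(("w2",.062),("w3",.062)):
  mm=pickle.load(open(n+".pkl","rb")); print(n,proj("wrist",[.4541,.0723,z],mm),proj("wrist",[.4541,.0723,z+.009],mm),proj("wrist",[.4541,.0723,z-.009],mm))
cv2.imwrite("pics/c23.png",cv2.resize(np.vstack([a,b]),None,fx=2.3,fy=2.3,interpolation=cv2.INTER_CUBIC))
E
```

```text
clock: 3.7
tcp_pos: [0.4468, 0.1437, 0.0925]
ee_rot: [2.1, 2.336, 0.003]
wrist_force: [-0.3, 0.1, -0.5]
finger_gap: 0.087
grip_force: 0.0
shift [-0.053  -0.0004  0.0005] roll -0.0001 t 3.7 pos [0.4468 0.1437 0.0925] yaw 96.09 F [-0.33  0.13 -0.49] gap 0.087 q7 -0.24
clock: 4.42
tcp_pos: [0.4518, 0.0904, 0.0915]
ee_rot: [-2.101, -2.336, -0.0]
wrist_force: [0.0, -0.4, 0.5]
finger_gap: 0.0869
grip_force: 0.0
w2 [280.60356156 325.47249824] [280.61574572 333.76828281] [280.59225839 317.77654323]
w3 [281.58405807 261.92123657] [281.62021276 268.2266233 ] [281.55071552 256.10628713]
```

View pics/c23.png

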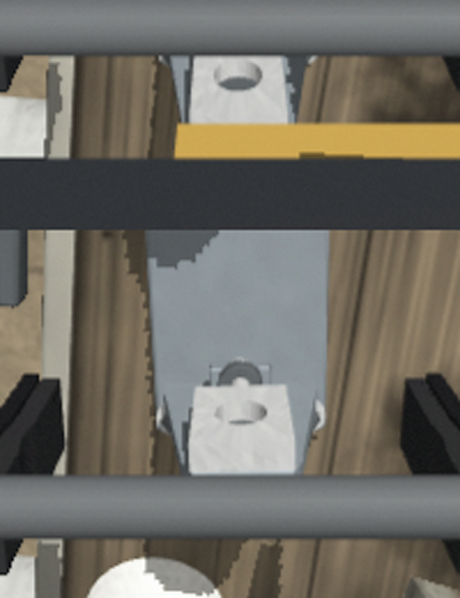

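The crops show the hole of the block at (238,76) in the upper crop and (241,412) in the lower one, i.e. full-frame pixels (283.5,323) and (284.8,259).

```bash
python3 - <<'E'
from h import *
import pickle
np.set_printoptions(precision=4,suppress=True)
m1,m2,m3=[pickle.load(open(f"w{i}.pkl","rb")) for i in(1,2,3)]
P,e=tri(ray("wrist",(283.6,323.0),m2),ray("wrist",(284.8,259.1),m3));print("hole",P,e)
for m,px in((m2,(283.6,323.)),(m3,(284.8,259.1))):
    o,d=ray("wrist",px,m)
    for yf in(.070,.0725,.075): print(yf,o+d*(yf-o[1])/d[1])
# block bottom front edge & top view check
print("cup in w1,w2,w3",[proj("wrist",[.4415,.1895,.062],m) for m in(m1,m2,m3)], proj("top",[.4541,.0723,.062]))
a=cv2.imread("pics/w1.png")[180:275,180:380];b=cv2.imread("pics/w2.png")[110:270,180:380]
c=cv2.imread("pics/top0.png")[220:290,245:365]
c=cv2.resize(c,(400,233),interpolation=cv2.INTER_CUBIC)
L=cv2.resize(np.vstack([a,b]),None,fx=2,fy=2,interpolation=cv2.INTER_CUBIC)
pad=np.zeros((L.shape[0],400,3),np.uint8);pad[:233]=c
cv2.imwrite("pics/cup.png",np.hstack([L,pad]));print(L.shape)
E
```

```text
hole [0.4561 0.0746 0.0619] 1.2984727225364381e-05
0.07 [0.4567 0.07   0.0559]
0.0725 [0.4564 0.0725 0.0591]
0.075 [0.4561 0.075  0.0623]
0.07 [0.4567 0.07   0.0527]
0.0725 [0.4564 0.0725 0.0576]
0.075 [0.4561 0.075  0.0626]
cup in w1,w2,w3 [array([281.1006, 253.2796]), array([280.3673, 170.2542]), array([281.4005,  79.343 ])] [339.1277 250.3773]
(510, 400, 3)
```

View pics/cup.png

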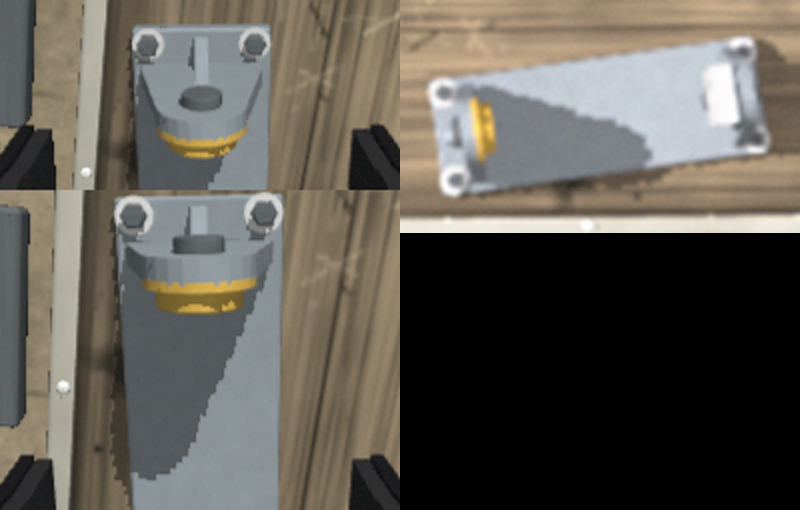

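```bash
python3 - <<'E'
from h import *
import pickle
np.set_printoptions(precision=4,suppress=True)
m1,m2,m3=[pickle.load(open(f"w{i}.pkl","rb")) for i in(1,2,3)]
print(atz("wrist",(280.2,171.5),.076,m2),atz("wrist",(281,258.5),.076,m1),tri(ray("wrist",(280.2,171.5),m2),ray("wrist",(281,258.5),m1)))
# top crop scale 3.33, origin (245,220)
s=400/120
f=lambda x,y:(245+x/s,220+y/s)
print("top: mouth edge",atz("top",f(495,130),.074) if 0 else atz("top",f(95,130),.076),"block face",atz("top",f(304,97),.081),"block back", atz("top",f(333,94),.081))
# base corners (bolts): screws at base corners z~.014
for q in((42,92),(342,51),(55,180),(357,139)): print(atz("top",f(*q),.013))
# base edges in w2 at cup end corner
E
```

```text
[0.4412 0.1913 0.076 ] [0.4411 0.1919 0.076 ] (array([0.4412, 0.1909, 0.074 ]), np.float64(2.3007565056190604e-05))
top: mouth edge [0.4396 0.1893 0.076 ] block face [0.4556 0.0794 0.081 ] block back [0.457  0.0642 0.081 ]
[0.4631 0.2206 0.013 ]
[0.4845 0.0502 0.013 ]
[0.4135 0.2135 0.013 ]
[0.4347 0.0431 0.013 ]
```

```bash
python3 to.py .603 .2285 .15 110.9
```

```text
shift [ 0.1217  0.1649 -0.0585] roll -0.2595 t 4.4667 pos [0.4518 0.0902 0.0915] yaw 96.03 F [0.12 0.81 0.46] gap 0.0872 q7 -0.14
```

```bash
python3 -m inch '[[[0,0.02,-0.04,0],[0.03,0.05,-0.07,-0.1],[0.121,0.165,-0.07,-0.26],[0.121,0.165,-0.07,-0.26],[0.121,0.165,-0.058,-0.26],[0.121,0.165,-0.058,-0.26],[0.121,0.165,-0.058,-0.26],[0.121,0.165,-0.058,-0.26]]]' 0.087
python3 - <<'E'
from h import *
import pickle
im=eyes.capture("wrist");save("w4",im);m=eyes.camera_model("wrist");pickle.dump(m,open("w4.pkl","wb"))
print(proj("wrist",[.5744,.3034,.04],m),proj("wrist",[.603,.2285,.057],m))
cv2.imwrite("pics/w4b.png",im[:,:,::-1])
E
python3 to.py .603 .2285 .025 110.9
```

```text
clock: 5.13
tcp_pos: [0.6031, 0.2287, 0.1476]
ee_rot: [-1.778, -2.589, 0.005]
wrist_force: [-0.3, -0.6, 0.1]
finger_gap: 0.0868
grip_force: 0.0
[282.36267638 112.20828606] [282.24822908 208.53539444]
shift [0.0016 0.001  0.1234] roll 0.0001 t 5.1833 pos [0.6029 0.2269 0.1484] yaw 110.91 F [ 0.63  0.09 -0.41] gap 0.0866 q7 0.07
```

View pics/w4b.png

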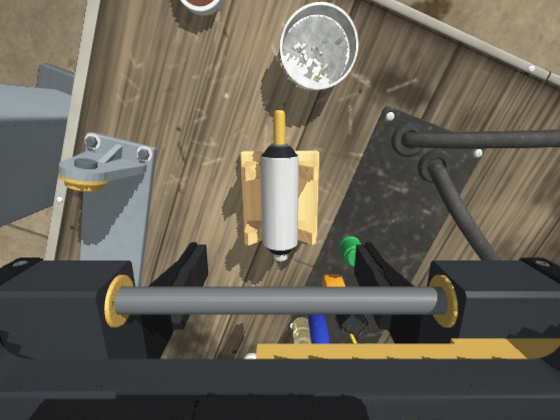

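The roller is straight under the gripper: pin tip (279,111), tube middle (280,200), stub (281,258), with its axis parallel to the image columns. I'll descend and grip.

```bash
python3 -m inch '[[[0.001,0,0.03,0],[0.001,0,0.06,0],[0.001,0,0.085,0],[0.001,0,0.105,0],[0.001,0,0.117,0],[0.001,0,0.123,0],[0.001,0,0.123,0],[0.001,0,0.123,0]]]'
python3 -m inch '[[[0,0,0,0],[0,0,0,0],[0,0,0,0],[0,0,0,0],[0,0,0,0],[0,0,0,0],[0,0,0,0],[0,0,0,0]]]' 0.02 30
python3 -m inch '[[[0,0,0,0],[0,0,0,0],[0,0,-0.01,0],[0,0,-0.03,0],[0,0,-0.06,0],[0,0,-0.09,0],[0,0,-0.09,0],[0,0,-0.09,0]]]' 0.02 50
python3 - <<'E'
from h import *
import pickle
im=eyes.capture("wrist");save("w5",im);m=eyes.camera_model("wrist");pickle.dump(m,open("w5.pkl","wb"))
cv2.imwrite("pics/w5b.png",im[60:300,150:410,::-1])
E
python3 to.py .56 .08 .16 117
```

```text
clock: 5.85
tcp_pos: [0.6037, 0.2278, 0.0278]
ee_rot: [1.783, 2.586, 0.002]
wrist_force: [-0.0, -0.5, 0.2]
finger_gap: 0.0871
grip_force: 0.0
clock: 6.52
tcp_pos: [0.603, 0.2279, 0.0265]
ee_rot: [1.783, 2.587, -0.0]
wrist_force: [-0.2, 1.5, 0.5]
finger_gap: 0.0412
grip_force: 0.0
clock: 7.18
tcp_pos: [0.6046, 0.2284, 0.119]
ee_rot: [1.781, 2.585, 0.007]
wrist_force: [0.7, 0.0, -4.3]
finger_gap: 0.0326
grip_force: 50.0
shift [-0.1229 -0.0928 -0.0433] roll -0.1073 t 7.2333 pos [0.603  0.2279 0.1168] yaw 110.85 F [-0.15 -0.63 -4.03] gap 0.0328 q7 0.08
```

View pics/w5b.png

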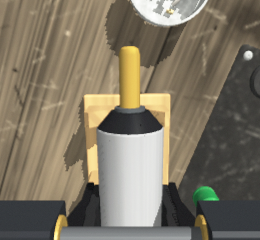

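```bash
python3 to.py .4817 .0976 .14 112.2
```

```text
shift [-0.0786 -0.1597 -0.0233] roll -0.0235 t 7.2333 pos [0.603  0.2279 0.1168] yaw 110.85 F [-0.15 -0.63 -4.03] gap 0.0328 q7 0.08
```

```bash
python3 -m inch '[[[-0.015,-0.03,-0.023,-0.024],[-0.03,-0.06,-0.023,-0.024],[-0.046,-0.095,-0.023,-0.024],[-0.062,-0.13,-0.023,-0.024],[-0.0786,-0.16,-0.023,-0.024],[-0.0786,-0.16,-0.023,-0.024],[-0.0786,-0.16,-0.023,-0.024],[-0.0786,-0.16,-0.023,-0.024]]]'
python3 to.py .4817 .0976 .048 112.2
python3 - <<'E'
from h import *
import pickle
for c in("wrist","side","top"):
    im=eyes.capture(c);save(c+"6",im);m=eyes.camera_model(c);pickle.dump(m,open(c+"6.pkl","wb"))
p,M,s=tool();T=lambda x,z:p+M@np.array([x,0,z])
for z in(-.0135,-.004,-.019):print(z,[np.round(proj(c,T(.08,z)),1) for c in("wrist","side","top")],np.round(proj("side",T(-.058,z)),1))
S=cv2.imread("pics/side6.png")[150:270,190:330];W=cv2.imread("pics/wrist6.png")[60:260,200:360];Tt=cv2.imread("pics/top6.png")[200:320,270:410]
r=lambda a,f:cv2.resize(a,None,fx=f,fy=f,interpolation=cv2.INTER_CUBIC)
top=np.hstack([r(S,2.8),r(Tt,2.8)]);print(top.shape)
w=r(W,1.3);pad=np.zeros((260,784,3),np.uint8);pad[:,:208]=w
cv2.imwrite("pics/held.png",np.vstack([top,pad]))
E
```

```text
clock: 7.9
tcp_pos: [0.481, 0.0978, 0.1387]
ee_rot: [-1.751, -2.607, 0.001]
wrist_force: [-0.6, 0.2, -3.2]
finger_gap: 0.033
grip_force: 50.0
shift [-0.0005  0.0006  0.0907] roll 0.0005 t 7.9 pos [0.481  0.0978 0.1387] yaw 112.23 F [-0.58  0.23 -3.24] gap 0.033 q7 0.15
-0.0135 [array([281.7, 116. ]), array([236.1, 173.1]), array([282.8, 250.2])] [267.1 209.2]
-0.004 [array([281.6, 115.8]), array([236.4, 177.2]), array([282.8, 250.4])] [267.3 213.5]
-0.019 [array([281.7, 116.2]), array([235.9, 170.7]), array([282.8, 250. ])] [267.1 206.7]
(336, 784, 3)
```

View pics/held.png

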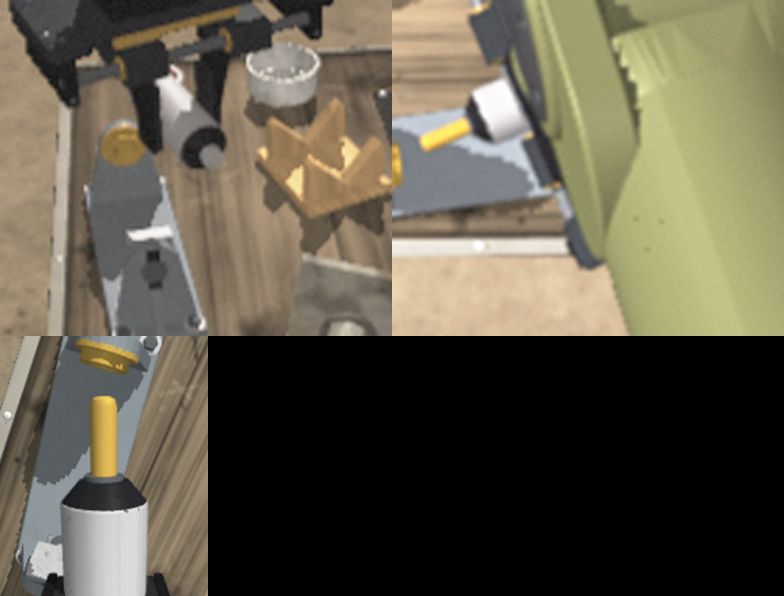

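```bash
python3 to.py .485 .093 .0485 112.2; python3 - <<'E'
from h import *
print(proj("side",[.4411,.1915,.062]),proj("side",[.4561,.0746,.062]), proj("side",[.4411,.1915,.058]))
E
```

```text
shift [-0.0062  0.001   0.0906] roll 0.002 t 8.05 pos [0.4818 0.0984 0.1391] yaw 112.32 F [ 0.72  0.41 -4.21] gap 0.0329 q7 0.15
[233.88930746 204.6653088 ] [242.47357184 239.26584989] [234.01525638 206.16779378]
```

```bash
python3 -m inch '[[[-0.006,0.001,0.02,0.002],[-0.006,0.001,0.04,0.002],[-0.006,0.001,0.06,0.002],[-0.006,0.001,0.075,0.002],[-0.006,0.001,0.085,0.002],[-0.006,0.001,0.0905,0.002],[-0.006,0.001,0.0905,0.002],[-0.006,0.001,0.0905,0.002]]]' 0.02 60
python3 to.py .485 .093 .0485 112.2
python3 - <<'E'
from h import *
import pickle
a=eyes.capture("wrist");save("w7",a)
b=eyes.capture("side");save("s7",b)
r=lambda a,f:cv2.resize(a,None,fx=f,fy=f,interpolation=cv2.INTER_CUBIC)
A=r(a[50:260,180:380],2.0);B=r(b[150:270,200:300],3.5)
print(A.shape,B.shape)
cv2.imwrite("pics/st7.png",np.hstack([A,B])[:,:,::-1])
p,M,s=tool();print(proj("side",p+M@[-.058,0,-.0135]),proj("wrist",p+M@[.0855,-.0014,-.0135]),proj("wrist",[.4411,.1915,.062]),proj("wrist",[.4411,.1915,.076]))
E
```

```text
clock: 8.72
tcp_pos: [0.4849, 0.096, 0.0482]
ee_rot: [-1.75, -2.607, -0.003]
wrist_force: [0.5, 7.3, -8.9]
finger_gap: 0.0328
grip_force: 64.6
shift [-0.0028 -0.0011 -0.0003] roll 0.0011 t 8.7167 pos [0.4849 0.096  0.0482] yaw 112.26 F [ 0.49  7.28 -8.87] gap 0.0328 q7 0.22
(420, 400, 3) (420, 350, 3)
[269.91499409 248.6914444 ] [278.63039131 103.62318763] [271.94147313  56.90203821] [270.98725641  50.67777082]
```

View pics/st7.png

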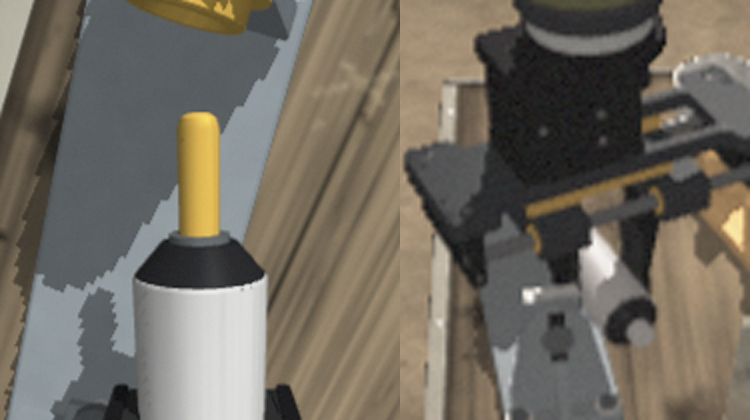

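The picture shows the tip at (198,115) in line below the cup mouth (210,20). The tube's stub end is close beside the block, with about 7 N of sideways force, so I'll shift sideways and turn a little more.

```bash
python3 to.py .485 .093 .0485 112.2;  python3 -m inch '[[[0,0.003,0,0],[0,0.006,0,0],[0,0.008,0,0],[0,0.008,0,0],[0,0.008,0,0],[0,0.008,0,0],[0,0.008,0,0],[0,0.008,0,0]]]'; python3 to.py .485 .093 .0485 117.2
```

```text
shift [-0.0028 -0.001  -0.0003] roll 0.0011 t 8.8167 pos [0.4849 0.096  0.0482] yaw 112.26 F [ 0.1   6.53 -8.11] gap 0.0325 q7 0.22
clock: 9.48
tcp_pos: [0.4928, 0.0948, 0.0494]
ee_rot: [1.754, 2.605, 0.001]
wrist_force: [1.5, -0.2, -4.1]
finger_gap: 0.0328
grip_force: 61.1
shift [ 0.0013 -0.0079  0.0008] roll -0.0892 t 9.4833 pos [0.4928 0.0948 0.0494] yaw 112.09 F [ 1.47 -0.18 -4.12] gap 0.0328 q7 0.22
```

```bash
python3 to.py .4941 .0973 .0485 117.2;python3 -m inch '[[[0.002,0.0015,0.0008,-0.045],[0.002,0.0015,0.0008,-0.09],[0.002,0.0015,0.0008,-0.09],[0.002,0.0015,0.0008,-0.09],[0.002,0.0015,0.0008,-0.09],[0.002,0.0015,0.0008,-0.09],[0.002,0.0015,0.0008,-0.09],[0.002,0.0015,0.0008,-0.09]]]'; python3 to.py .4814 .1110 .0485 114.2
```

```text
shift [0.0018 0.0021 0.0009] roll -0.0892 t 9.4833 pos [0.4928 0.0948 0.0494] yaw 112.09 F [ 1.47 -0.18 -4.12] gap 0.0328 q7 0.22
clock: 10.15
tcp_pos: [0.4928, 0.0977, 0.0483]
ee_rot: [1.636, 2.682, 0.0]
wrist_force: [-0.0, -0.5, -3.9]
finger_gap: 0.033
grip_force: 60.0
shift [ 0.017  -0.004  -0.0002] roll 0.0533 t 10.15 pos [0.4928 0.0977 0.0483] yaw 117.25 F [-0.   -0.48 -3.86] gap 0.033 q7 0.31
```

Now move to just before the mouth and check with the wrist camera.

```bash
python3 -m inch '[[[0.004,-0.001,0,0.01],[0.008,-0.002,0,0.025],[0.012,-0.003,0,0.04],[0.017,-0.004,0,0.053],[0.017,-0.004,0,0.053],[0.017,-0.004,0,0.053],[0.017,-0.004,0,0.053],[0.017,-0.004,0,0.053]]]'; python3 to.py .4814 .1110 .0485 114.2
python3 - <<'E'
from h import *
a=eyes.capture("wrist");save("w8",a)
A=cv2.resize(a[0:260,150:410],None,fx=2.2,fy=2.2,interpolation=cv2.INTER_CUBIC)
p,M,s=tool();print(proj("wrist",p+M@[.0855,-.0014,-.0135]),proj("wrist",[.4411,.1915,.062]),proj("wrist",[.4411,.1915,.076]))
cv2.imwrite("pics/w8b.png",A[:,:,::-1])
E
```

```text
clock: 10.82
tcp_pos: [0.4816, 0.1108, 0.0483]
ee_rot: [1.706, 2.638, 0.0]
wrist_force: [0.0, 0.7, -3.5]
finger_gap: 0.0326
grip_force: 60.0
shift [ 0.0002 -0.0001 -0.0002] roll 0.0005 t 10.8167 pos [0.4816 0.1108 0.0483] yaw 114.23 F [ 0.01  0.69 -3.49] gap 0.0326 q7 0.21
[278.63665365 103.62761928] [273.37648598  92.70676752] [272.58818019  90.60955072]
```

View pics/w8b.png

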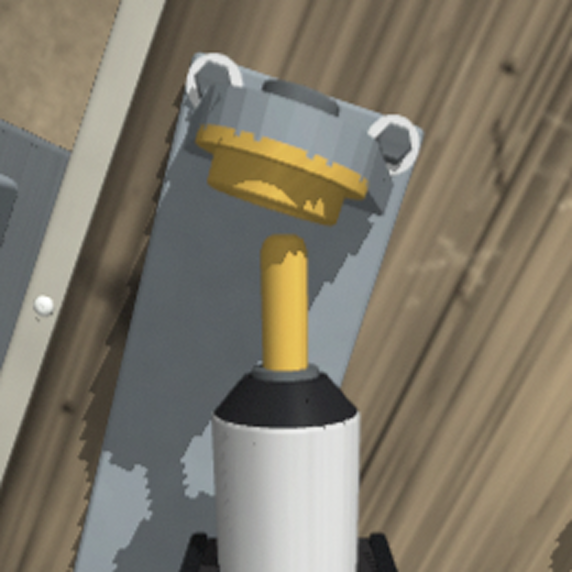

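The tip is at (285,235) and the cup mouth centre at (271,204) in the crop. Full-frame, the mouth is exactly at the predicted pixel, and the pin axis points at the cup bottom. Next I feel forward.

```bash
cat > f.py <<'E'
from h import *
p,M,s=tool(); C=np.array([.4411,.1915]);u=np.array([-.1253,.9921]);v=np.array([.9921,.1253])
d=p[:2]-C; w=np.array(s["wrist_force"]); t=M.T@w
print("t",round(s["clock"],2),"tool F",np.round(t,1),"brkt F",np.round([w[:2]@v,w[:2]@u,w[2]],1),"tcp brkt x,y",np.round([d@v*1e3,59+d@u*1e3],1),"z",round(p[2]*1e3,1),"theta",round(np.degrees(np.arctan2(M[1,0],M[0,0]))-97.2,2),"torq tool",np.round(M.T@np.array(s["ft_torque"]),2))
E
python3 f.py
python3 -m inch '[[[0.002,0,0,0],[0.004,0,0,0],[0.006,0,0,0],[0.008,0,0,0],[0.009,0,0,0],[0.010,0,0,0],[0.010,0,0,0],[0.010,0,0,0]]]'|grep -E "wrist";python3 f.py
python3 -m inch '[[[0.001,0,0,0],[0.001,0,0,0],[0.002,0,0,0],[0.002,0,0,0],[0.003,0,0,0],[0.003,0,0,0],[0.003,0,0,0],[0.003,0,0,0]]]'|grep -E "wrist";python3 f.py
```

```text
t 10.87 tool F [0.2 0.3 2.9] brkt F [ 0.2  0.2 -2.9] tcp brkt x,y [ 30.  -26.1] z 48.3 theta 17.02 torq tool [ 0.07 -0.06 -0.01]
wrist_force: [-0.1, 0.4, -3.8]
t 11.53 tool F [0.4 0.  3.8] brkt F [-0.1  0.4 -3.8] tcp brkt x,y [ 27.  -16.3] z 48.3 theta 17.04 torq tool [ 0.07 -0.02  0.01]
wrist_force: [1.5, -3.0, -3.3]
t 12.2 tool F [-3.3  0.1  3.4] brkt F [ 1.1 -3.1 -3.3] tcp brkt x,y [ 26.3 -13.9] z 48.3 theta 17.02 torq tool [ 0.08 -0.57  0.07]
```

```bash

python3 -m inch '[[[0.001,0,0,0],[0.002,0,0,0],[0.003,0,0,0],[0.004,0,0,0],[0.005,0,0,0],[0.005,0,0,0],[0.005,0,0,0],[0.005,0,0,0]]]'|grep -E "wrist";python3 f.py
python3 -m inch '[[[0.001,0,0,0],[0.002,0,0,0],[0.003,0,0,0],[0.004,0,0,0],[0.004,0,0,0],[0.004,0,0,0],[0.004,0,0,0],[0.004,0,0,0]]]'|grep -E "wrist";python3 f.py
```

```text
wrist_force: [2.2, -6.1, -2.5]
t 12.87 tool F [-6.5 -0.5  2.5] brkt F [ 1.4 -6.4 -2.5] tcp brkt x,y [ 25.1 -10.4] z 48.3 theta 16.99 torq tool [ 0.06 -1.55 -0.04]
wrist_force: [2.3, -8.7, -2.5]
t 13.53 tool F [-8.9 -1.5  2.6] brkt F [ 1.2 -8.9 -2.5] tcp brkt x,y [24.2 -7.7] z 48.3 theta 16.95 torq tool [ 0.13 -1.97 -0.02]
```

```bash

python3 -m inch '[[[0.001,0,0,0],[0.002,0,0,0],[0.003,0,0,0],[0.004,0,0,0],[0.005,0,0,0],[0.006,0,0,0],[0.007,0,0,0],[0.007,0,0,0]]]'|grep -E "wrist";python3 f.py
python3 -m inch '[[[0.001,0,0,0],[0.002,0,0,0],[0.002,0,0,0],[0.002,0,0,0],[0.002,0,0,0],[0.002,0,0,0],[0.002,0,0,0],[0.002,0,0,0]]]'|grep -E "wrist";python3 f.py
```

```text
wrist_force: [5.4, -12.5, -3.0]
t 14.2 tool F [-13.6  -0.2   3.1] brkt F [  3.8 -13.   -3. ] tcp brkt x,y [22.6 -2.7] z 48.4 theta 16.91 torq tool [ 0.11 -2.9  -0.03]
wrist_force: [6.2, -12.4, -2.7]
t 14.87 tool F [-13.8   0.6   2.7] brkt F [  4.6 -13.1  -2.7] tcp brkt x,y [22.2 -1.5] z 48.4 theta 16.87 torq tool [ 0.17 -3.16  0.02]
```

```bash

python3 -m inch '[[[0.0005,-0.001,0,0.015],[0.0008,-0.002,0,0.03],[0.001,-0.0033,0,0.05],[0.001,-0.0047,0,0.07],[0.001,-0.006,0,0.09],[0.001,-0.0067,0,0.1],[0.001,-0.0067,0,0.1],[0.001,-0.0067,0,0.1]]]'|grep -E "wrist";python3 f.py
```

```text
wrist_force: [4.5, -13.0, -2.9]
t 15.53 tool F [-13.7   0.2   3. ] brkt F [  2.9 -13.4  -2.9] tcp brkt x,y [15.  -2.6] z 48.3 theta 11.14 torq tool [ 0.02 -3.16 -0.02]
```

```bash

python3 -m inch '[[[0.0008,-0.0005,0,0.01],[0.0009,-0.0015,0,0.023],[0.0009,-0.0028,0,0.043],[0.0009,-0.0042,0,0.063],[0.0008,-0.0055,0,0.083],[0.0008,-0.0068,0,0.103],[0.0008,-0.007,0,0.107],[0.0008,-0.007,0,0.107]]]'|grep -E "wrist";python3 f.py
```

```text
wrist_force: [3.5, -15.1, -2.2]
t 16.2 tool F [-15.5   0.3   2.3] brkt F [  1.6 -15.4  -2.2] tcp brkt x,y [ 7.4 -3.3] z 48.1 theta 4.99 torq tool [-0.06 -3.25  0.07]
```

```bash

python3 -m inch '[[[0,-0.001,0,0.015],[0,-0.002,0,0.03],[0,-0.003,0,0.046],[0,-0.004,0,0.062],[-0.0001,-0.005,0,0.077],[-0.0002,-0.0057,0,0.087],[-0.0002,-0.0057,0,0.087],[-0.0002,-0.0057,0,0.087]]]'|grep -E "wrist";python3 f.py
python3 - <<'E'
from h import *
a=eyes.capture("wrist");b=eyes.capture("side");t=eyes.capture("top");save("w9",a);save("s9",b)
r=lambda a,f:cv2.resize(a,None,fx=f,fy=f,interpolation=cv2.INTER_CUBIC)
A=r(a[40:360,180:380],1.5);B=r(b[180:280,200:290],4.8)
cv2.imwrite("pics/st9.png",np.hstack([A,B[:480]])[:,:,::-1]);print(A.shape,B.shape)
E
```

```text
wrist_force: [3.8, -15.0, -2.3]
t 16.87 tool F [-15.3   1.9   2.4] brkt F [  1.9 -15.3  -2.3] tcp brkt x,y [ 1.2 -4. ] z 47.9 theta 0.02 torq tool [-0.13 -3.2   0.06]
(480, 300, 3) (480, 432, 3)
```

View pics/st9.png

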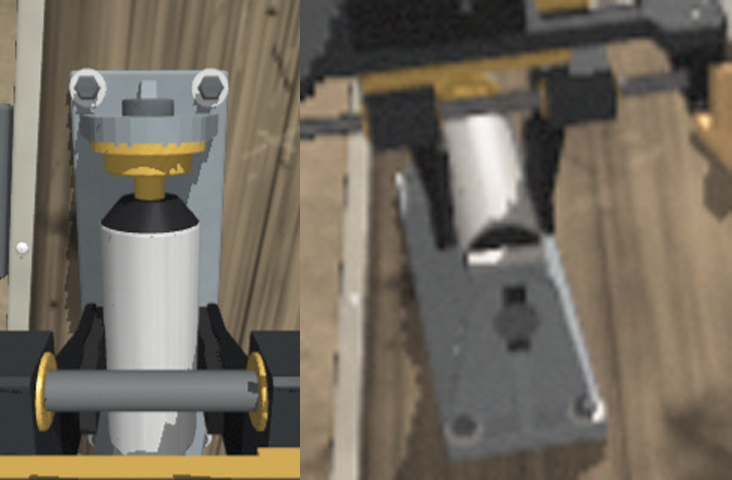

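The pin is in the cup (148,180) and the roller is in line, with the cap in front of the block (490,255 right panel). Now I ease back and feel.

```bash

python3 -m inch '[[[-0.0005,0,0,0],[-0.001,0,0,0],[-0.0015,0,0,0],[-0.002,0,0,0],[-0.0025,0,0,0],[-0.003,0,0,0],[-0.003,0,0,0],[-0.003,0,0,0]]]'|grep -E "wrist";python3 f.py
python3 -m inch '[[[-0.0005,0,0,0],[-0.001,0,0,0],[-0.0015,0,0,0],[-0.002,0,0,0],[-0.0025,0,0,0],[-0.003,0,0,0],[-0.003,0,0,0],[-0.003,0,0,0]]]'|grep -E "wrist";python3 f.py
```

```text
wrist_force: [2.5, -12.2, -1.3]
t 17.68 tool F [-12.4   0.9   1.4] brkt F [  0.9 -12.4  -1.3] tcp brkt x,y [ 1.3 -5.8] z 47.9 theta 0.05 torq tool [-0.16 -2.68  0.07]
wrist_force: [2.3, -10.2, -5.6]
t 18.35 tool F [-10.4   1.    5.7] brkt F [  1.  -10.4  -5.6] tcp brkt x,y [ 0.9 -7.8] z 47.6 theta 0.05 torq tool [-0.22 -2.15  0.31]
```

```bash

python3 -m inch '[[[0,0,0.0005,0],[0,0,0.001,0],[-0.0005,0,0.001,0],[-0.001,0,0.001,0],[-0.0015,0,0.001,0],[-0.002,0,0.001,0],[-0.002,0,0.001,0],[-0.002,0,0.001,0]]]'|grep -E "wrist";python3 f.py
python3 -m inch '[[[-0.0005,0,0,0],[-0.001,0,0,0],[-0.0015,0,0,0],[-0.002,0,0,0],[-0.0025,0,0,0],[-0.003,0,0,0],[-0.003,0,0,0],[-0.003,0,0,0]]]'|grep -E "wrist";python3 f.py
```

```text
wrist_force: [1.5, -10.6, -2.2]
t 19.02 tool F [-10.7   0.2   2.3] brkt F [  0.2 -10.7  -2.2] tcp brkt x,y [ 1.  -9.5] z 47.1 theta 0.05 torq tool [ 0.04 -1.99  0.23]
wrist_force: [1.0, -8.1, -1.9]
t 19.68 tool F [-8.1 -0.   1.9] brkt F [-0.  -8.1 -1.9] tcp brkt x,y [  1.  -11.7] z 47.1 theta 0.06 torq tool [ 0.06 -1.63  0.25]
```

```bash

python3 -m inch '[[[-0.0005,0,0,0],[-0.001,0,0,0],[-0.0015,0,0,0],[-0.002,0,0,0],[-0.0025,0,0,0],[-0.003,0,0,0],[-0.003,0,0,0],[-0.003,0,0,0]]]'|grep -E "wrist";python3 f.py
python3 -m inch '[[[-0.0005,0,0,0],[-0.001,0,0,0],[-0.0015,0,0,0],[-0.002,0,0,0],[-0.002,0,0,0],[-0.002,0,0,0],[-0.002,0,0,0],[-0.002,0,0,0]]]'|grep -E "wrist";python3 f.py
```

```text
wrist_force: [-0.7, -4.1, -2.4]
t 20.35 tool F [-4.  -1.2  2.4] brkt F [-1.2 -4.  -2.4] tcp brkt x,y [  1.1 -12.6] z 47.1 theta 0.18 torq tool [ 0.3  -0.79  0.39]
wrist_force: [-2.9, 5.4, -4.5]
t 21.02 tool F [ 5.7 -2.2  4.6] brkt F [-2.2  5.7 -4.5] tcp brkt x,y [  1.1 -12.7] z 47.2 theta 0.25 torq tool [0.54 1.1  0.47]
```

The stub has bottomed in its hole: travel stopped at the expected depth. I'll relieve the load, release and retreat.

```bash

python3 -m inch '[[[0.0005,0,0,0],[0.001,0,0,0],[0.0015,0.0003,0,0],[0.0015,0.0003,0,0],[0.0015,0.0003,0,0],[0.0015,0.0003,0,0],[0.0015,0.0003,0,0],[0.0015,0.0003,0,0]]]' 0.02 10|grep -E "wrist|grip";python3 f.py
python3 -m inch '[[[0,0,0,0],[0,0,0,0],[0,0,0,0],[0,0,0,0],[0,0,0,0],[0,0,0,0],[0,0,0,0],[0,0,0,0]]]' 0.07 10|grep -E "wrist|grip|gap";python3 f.py
```

```text
wrist_force: [-5.3, 0.9, -0.9]
grip_force: 10.0
t 21.68 tool F [ 1.5 -5.1  0.9] brkt F [-5.1  1.5 -0.9] tcp brkt x,y [  1.1 -13. ] z 47.2 theta 0.23 torq tool [ 1.1   0.49 -0.19]
wrist_force: [-1.0, 0.6, 1.0]
finger_gap: 0.0691
grip_force: 0.0
t 22.35 tool F [ 0.8 -0.9 -1. ] brkt F [-0.9  0.8  1. ] tcp brkt x,y [  2.  -13.1] z 47.3 theta 0.19 torq tool [ 0.05 -0.09  0.01]
```

```bash

python3 -m inch '[[[0,0,-0.02,0],[0,0,-0.05,0],[0,0,-0.08,0],[0,0,-0.11,0],[0,0,-0.11,0],[0,0,-0.11,0],[0,0,-0.11,0],[0,0,-0.11,0]]]' 0.08|grep -E "wrist|tcp"
python3 - <<'E'
from h import *
a=eyes.capture("wrist");b=eyes.capture("side");save("w10",a);save("s10",b)
r=lambda a,f:cv2.resize(a,None,fx=f,fy=f,interpolation=cv2.INTER_CUBIC)
A=r(a[60:360,180:380],1.6);B=r(b[180:280,200:290],4.8)
cv2.imwrite("pics/st10.png",np.hstack([A[:480],B[:480]])[:,:,::-1])
f=lambda y,z=.062:np.array([.4411-.1253*y,.1915+.9921*y,z])
print([np.round((proj("wrist",f(y-.059))-[180,60])*1.6) for y in(.059,-.059)])
E
```

```text
tcp_pos: [0.4509, 0.1199, 0.1559]
wrist_force: [0.4, -0.5, 0.1]
[array([161., 103.]), array([160., 314.])]
```

View pics/st10.png

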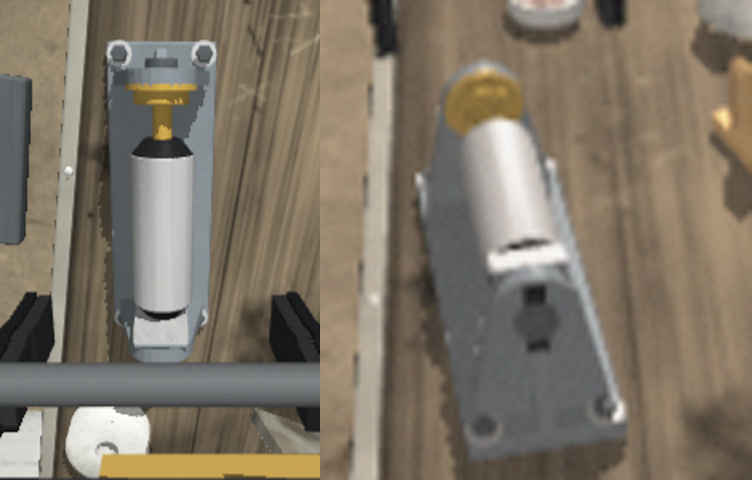

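The roller sits in line between the cup (163,105) and the block (160,325), its cap hard against the block and the gripper clear. I'm handing in.

```bash
python3 -c "
from rig import robot
print(robot.sign_off())"
```

```text
the job is handed in; nothing more can be done
None
```

The roller is refitted and let go, with its pin in the cup and its stub home in the block's hole. I handed the job in at about 23 s; the hand-in call returned no verdict. Spring load peaked at about 15 N at the wrist, and I never went near the bearing, pulley or tin.

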